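# Dock the vial tray on the mixer and shut the gate

### The arm

A 6-joint arm with a two-finger parallel gripper is mounted at the origin on the work surface; the furniture and walls round the work are solid. World frame = base frame: x ahead of the robot, y to its left, z up, the work surface at z = 0. Lengths are in m, angles in rad, forces in N, time in s.
With the tool pointing down it reaches from about 0.35 to 0.975 m from the base axis. Payload 4.9 kg.
Tool frame: the origin (TCP) lies between the finger pads; the fingertips stand 17 mm ahead of it and the grasp point (between the pads) lies 2 mm behind it (manip.nose_length is the distance from the TCP to the fingertips, in m); z points along the fingers, y is the line along which they close (so a half turn about z gives the same grasp; the last joint's range is limited). The gripper opens to 85 mm and grips with 20 to 120 N. Pads are 22 mm wide; open, the fingers measure 114 mm over their backs; the gripper's body (76 mm by 85 mm) begins 54 mm behind the grasp point. The pads swing forward as they close: fully open they stand 13 mm farther back than shut.
Start: joints at [-1.319, 0.053, 1.613, -0, 1.476, -0.119], TCP at [0.226, -0.583, 0.248] pointing down, gripper open.
Joint ranges: [-3.01, 3.01], [-1.01, 2.22], [0.06, 2.58], [-1.02, 4.17], [0.09, 2.62], [-3.14, 3.14]. Speed limits (rad/s): [2.57, 2.57, 3.14, 3.14, 3.14, 3.14].

### API

Orientations are given as a unit quaternion [w, x, y, z].
In Python, from plant import manip gives the robot as it stands. The module is installed in compiled form; this text tells all that it offers.
- The arm moves only by the tool apply_moves, never from a script. Its argument "moves" is a list of rows, each a list of 3 entries, a list of its own where there are three numbers: the turn, a rotation vector about the tool's x, y, z in rad, then the shift along the tool's x, y, z in cm, then the closure, from -1 (fully open) to 1 (shut), so that 0 is half open. A call has 1 to 20 rows; each row is the pose to reach, as a shift and turn from the pose commanded when the call began, along the tool's axes at that moment; what a row does not reach only later rows make up. A row lasts 1/10 s, in which the tool goes at most 50 mm and 8.59 degrees, less where a joint would pass 70% of its speed; a pose out of reach is approached as far as the arm can. A call with a gripper value outside its range is refused whole. The fingers move at their own pace and stop on an object; the grip force is fixed at half the most. Time passes only in rows, so rows that repeat a pose let the fingers close. It gives the time, the measured TCP pose, the force, the opening and the grip force at its end, in the units of the state.
- manip.state(): the state, without advancing time (a new reading comes with each control period).
- manip.grab_frame(name): name is "scene" or "top" or "wrist"; returns a dict with "image" (400x640x3 uint8, red, green, blue), "K" (3x3 intrinsics, pixels), "k1" (the pictures are not rectified: a ray, as slopes to the right and down, at radius r is drawn at 1 + k1 r^2 times it, then the intrinsics apply), "rvec" (rotation vector, rad) and "tvec" (3), from world to camera coordinates, as OpenCV has them. Camera axes: x right, y down, z forward; pixel columns grow to the right and rows downward; lengths in m; the calibration is good to about 2 mm. A picture is of the moment at which its call begins. There is no depth.
- manip.job_done(): hands the job in; it is judged then, once.
Trained networks look in a picture, given as the dict that the camera call returned (one of the last four; its "shot" number tells which), for a name from the list of things; names that differ only in an ending like _2 or _b are one class to them, and where a whole thing is asked for, a point or a joint stands for the part that bears it (a point fixed in the world has none). Each returns a list of dicts, best first, with "score" (0 to 1); they miss things now and then, are a little off and sometimes report something else, mostly with a low value. They report only what shows in the picture. A call takes as long as a camera call. They do not tell look-alikes from the thing itself.
- manip.look_for(picture, label): "location" ([x, y, z] in m, in the coordinates of the camera as it stood for that picture, good to about 4 mm: the middle of the surface that is visible of it).
- manip.silhouettes(picture, label): "pixels" (400x640 bool, what is visible of it).
- manip.spot_point(picture, label): "location" ([x, y, z] in m, in the coordinates of the camera as it stood for that picture, good to about 4 mm: a listed point, or the origin of a listed thing).
The state is a dict: "time": time; "joint_pos": joint angles; "joint_vel": joint speeds; "joint_efforts": joint torques, N m; "tool_pos": TCP position; "tool_rot": TCP orientation; "contact_force": force on the tool from outside, world axes, zero at the start; "ft_torque": the same for the moment, N m; "gripper_width": opening from 0.0 (shut) to 1.0 (fully open); "grasp_force": force on a finger pad.
Only numpy, scipy, OpenCV 4.12 (cv2) and the standard library are available. Lean on these libraries where they do the work, as an engineer would, in place of code of your own. Each camera call takes 0.05 s, during which the arm holds its last target. There are 200 camera calls.

### The job

The tray of vials has been set down askew on the front of the mixer's platform. Without lifting or tipping it, push the tray gently along the platform with the fingertips, straight in between the side guides until it sits square and fully home against the rear stop; only then push the gate round by its red handle until it is fully shut across the tray's front, ready for mixing. Keep all four vials standing in the tray without touching them, and leave everything else on the worktop where it is.

Things in the scene. Friction and masses are not known exactly. Their poses are not given: they have to be found in the camera images.
- mixer: benchtop orbital vial mixer: white housing, flat grey platform on top; fixed. Origin on the worktop; x points from the control panel (display, knob; towards the robot) to the rear stop, y left, z up. Platform top 64 mm above the worktop, from x = -150 to 126, y = -125 to 125 mm. The tray bay (two side guides and a rear stop) is at its rear
- bay_centre (a point): where the centre of the tray's underside lies when the tray is fully home and centred: mixer x = 61, y = 0, z = 64 mm (platform top). The rear stop is 18 mm high; the faces of its two black rubber buffers are at mixer x = 104 mm
- tray: low pale metal tray, open on top, loose, 0.11 to 0.21 kg, 90 mm along its x by 155 mm along its y, 25 mm high, walls 2 mm thick at x = +-43 and y = +-76 mm; origin at the centre of its underside, z up. Starts askew (up to 0.28 rad) on the front half of the platform; at home its x points as the mixer's x. About 3 mm of play a side in the bay
- gate (a joint): retaining gate, a level round steel bar with a black sleeve, swinging about an upright hinge at the left of the bay's mouth: 0 = shut, across the tray's front against the black catch at the right; positive = open, 2.5 rad at most. Open by a, it points along (-sin a, -cos a) in mixer x, y. Stiff hinge (0.06 N m): stays where left. Shut, it clears a tray fully home by 3 mm
- gate_hinge (a point): point on the gate's hinge axis at the height of the bar's axis: mixer x = 9, y = 112.5, z = 80.5 mm (16.5 mm above the platform). The bar is 9 mm thick (sleeve 12.4 mm, 25 to 125 mm from the hinge) and reaches 232 mm from the hinge
- gate_handle (a point): middle of the upright red handle on the gate bar, 150 mm from the hinge axis; the red grip is 16 mm in diameter and runs from 18 mm below to 18 mm above this point (28.5 to 64.5 mm above the platform)
- vial_0: one of four small glass vials with purple caps standing loose in the tray, 22 mm diameter, 47 mm high, 12 g; origin at the centre of its underside, z along its axis. Must stay standing in the tray and not be touched
- vial_1: one of four small glass vials with purple caps standing loose in the tray, 22 mm diameter, 47 mm high, 12 g; origin at the centre of its underside, z along its axis. Must stay standing in the tray and not be touched
- vial_2: one of four small glass vials with purple caps standing loose in the tray, 22 mm diameter, 47 mm high, 12 g; origin at the centre of its underside, z along its axis. Must stay standing in the tray and not be touched
- vial_3: one of four small glass vials with purple caps standing loose in the tray, 22 mm diameter, 47 mm high, 12 g; origin at the centre of its underside, z along its axis. Must stay standing in the tray and not be touched
- used_vial: used glass vial with a purple cap standing on the worktop to the right of the mixer, 22 mm diameter, 47 mm high; origin at the centre of its underside. A bystander: leave it alone
- swab_box: white and blue carton of swabs standing on the worktop to the right of the mixer, 55 x 60 x 90 mm; origin at the centre of its underside. A bystander: leave it alone
- swab_stack: small flat stack of swab sachets on the worktop at the right, 50 x 50 x 9 mm; origin at the centre of its underside. A bystander: leave it alone
- pen: blue and white pen lying on the worktop at the left, 17 x 135 x 16 mm; origin at the centre of its underside. A bystander: leave it alone
- bay_mouth (a point): middle of the line, on the platform's top, where the straight parts of the two side guides begin: mixer x = 19, y = 0, z = 64 mm. The steel guides are 10 mm high, inner faces at mixer y = +-79.5 mm, straight from x = 19 to 103 mm; from x = 19 back to -7 mm they flare outwards by 14 mm a side as a lead-in
Not all that is in view belongs to the job. Leave any green look-alike of the tray alone.

How it is judged:
By the outcome, as a careful person would: the job done as asked, in the order asked, and still so for the second after the job is handed in, with the robot touching nothing.
It also fails if it takes over 72 s, if anything falls off the work surface, if the arm or the gripper's body presses on something with over 40 N, if the wrist force passes 120 N, or if a joint passes its speed limit or range.

## Working session

There is one attempt and no reset: what is moved stays moved. The work goes in short steps, Python scripts to look and compute and a tool call to move; the robot and the scene stay as the last step left them, time stands still between calls to the robot, and variables do not carry over. Pictures are saved under pics/ and viewed, at most 10 in all, crops included, and the job is handed in when it is done.

Besides the shell and the picture viewer there is one more tool, called by a JSON object that holds its "fn" and its "kwargs", one argument or row to a line. apply_moves: Moves the arm, as the interface text tells. Its arguments: {"type":"object","properties":{"moves":{"type":"array"}},"required":["moves"]}

```bash
mkdir -p pics
cat > h.py <<'E'
import numpy as np, cv2
from scipy.spatial.transform import Rotation as R
from plant import manip
def grab(n,save=None):
    p=manip.grab_frame(n)
    if save: cv2.imwrite('pics/'+save,p['image'][:,:,::-1])
    return p
def c2w(p,X):
    return R.from_rotvec(np.ravel(p['rvec'])).inv().apply(np.array(X)-np.ravel(p['tvec']))
def w2px(p,X):
    c=R.from_rotvec(np.ravel(p['rvec'])).apply(np.atleast_2d(X))+np.ravel(p['tvec'])
    s=c[:,:2]/c[:,2:]; s=s*(1+p['k1']*(s**2).sum(1,keepdims=True))
    return s@np.array(p['K'])[:2,:2].T+np.array(p['K'])[:2,2]
def px2w(p,uv,z):
    K=np.array(p['K']); d=(np.atleast_2d(uv)-K[:2,2])/np.diag(K)[:2]; s=d.copy()
    for _ in range(20): s=d/(1+p['k1']*(s**2).sum(1,keepdims=True))
    Rm=R.from_rotvec(np.ravel(p['rvec'])); o=Rm.inv().apply(-np.ravel(p['tvec']))
    r=Rm.inv().apply(np.c_[s,np.ones(len(s))]); return o+r*((z-o[2])/r[:,2])[:,None]
E
python3 - <<'E'
from h import *
a=grab('top','top0.png'); b=grab('scene','scene0.png')
for n,p in(('top',a),('scene',b)):
    for l in 'mixer bay_centre bay_mouth tray gate_hinge gate_handle vial_0 used_vial swab_box pen'.split():
        print(n,l,[(round(d['score'],2),c2w(p,d['location']).round(3).tolist()) for d in manip.spot_point(p,l)[:5]])
print(manip.state()['tool_rot'],manip.state()['tool_pos'],manip.nose_length)
E
```

```text
top mixer [(0.87, [0.604, -0.052, 0.001])]
top bay_centre [(0.84, [0.661, -0.068, 0.067])]
top bay_mouth [(0.72, [0.62, -0.062, 0.071]), (0.62, [0.539, -0.081, 0.069]), (0.6, [0.484, -0.364, -0.001])]
top tray [(0.95, [0.313, 0.143, 0.006]), (0.92, [0.531, -0.038, 0.068]), (0.57, [0.498, -0.541, 0.001])]
top gate_hinge [(0.64, [0.637, 0.049, 0.079])]
top gate_handle [(0.57, [0.549, 0.168, 0.116])]
top vial_0 [(0.48, [0.525, 0.017, 0.069]), (0.47, [0.54, -0.082, 0.067]), (0.47, [0.559, -0.005, 0.071]), (0.44, [0.494, -0.08, 0.069])]
top used_vial [(0.48, [0.483, -0.365, 0.002])]
top swab_box [(0.54, [0.64, -0.424, 0.002])]
top pen [(0.65, [0.391, 0.339, 0.004]), (0.32, [0.621, -0.059, 0.07])]
scene mixer [(0.97, [0.599, -0.055, 0.0]), (0.41, [0.663, -0.07, 0.063])]
scene bay_centre [(0.87, [0.66, -0.071, 0.063]), (0.57, [0.62, -0.066, 0.063])]
scene bay_mouth [(0.85, [0.62, -0.064, 0.065]), (0.5, [0.558, -0.006, 0.065])]
scene tray [(0.92, [0.53, -0.04, 0.061]), (0.91, [0.496, -0.54, -0.002]), (0.86, [0.31, 0.144, -0.002]), (0.27, [0.532, 0.011, 0.067]), (0.23, [0.386, 0.336, -0.001])]
scene gate_hinge [(0.65, [0.637, 0.051, 0.082]), (0.63, [0.536, -0.085, 0.063])]
scene gate_handle [(0.56, [0.544, 0.165, 0.111]), (0.43, [0.533, 0.013, 0.066])]
scene vial_0 [(0.61, [0.553, -0.006, 0.065]), (0.56, [0.537, -0.086, 0.063]), (0.55, [0.531, 0.012, 0.07])]
scene used_vial [(0.45, [0.48, -0.363, -0.001])]
scene swab_box [(0.94, [0.64, -0.427, -0.003]), (0.18, [0.599, -0.058, 0.001])]
scene pen [(0.82, [0.388, 0.337, 0.002]), (0.5, [0.6, -0.06, 0.0])]
[1.45080795e-05 9.82858143e-01 1.84363419e-01 2.60466137e-05] [ 0.22649955 -0.58251296  0.24831136] 0.017
```

View pics/top0.png

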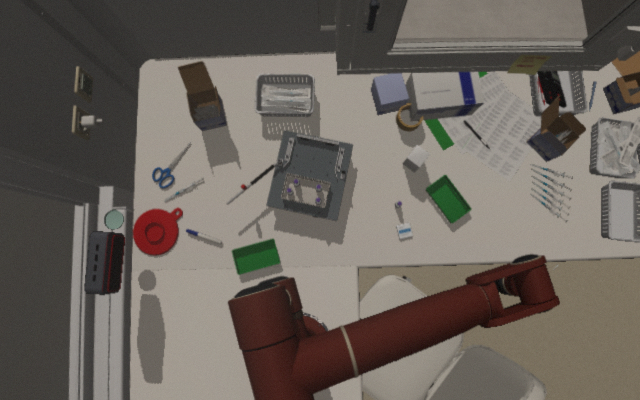

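View pics/scene0.png

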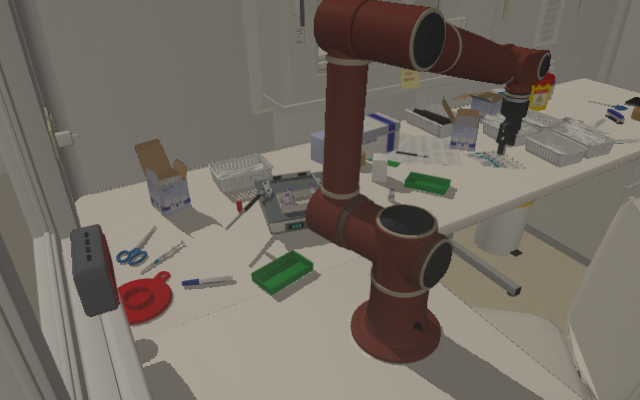

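The pale tray with vials is on the mixer at about (305,190) in the top view. The two green trays at (256,257) and (448,199) are look-alikes to leave alone. I'm moving above the mixer for a closer look.

```bash
cat >> h.py <<'E'
def go(pos,yaw):
    """moves entry (turn, shift cm) to reach world TCP pos, tool down, tool x at yaw"""
    s=manip.state(); w,x,y,z=s['tool_rot']; Rc=R.from_quat([x,y,z,w])
    Rt=R.from_matrix(np.array([[np.cos(yaw),np.sin(yaw),0],[np.sin(yaw),-np.cos(yaw),0],[0,0,-1.]]).T)
    return (Rc.inv()*Rt).as_rotvec().round(3).tolist(), (Rc.inv().apply(np.array(pos)-s['tool_pos'])*100).round(2).tolist()
E
python3 -c "
from h import *
print(go([.5,-.05,.36],-.26))"
```

```text
([0.0, -0.0, 0.631], [44.79, -39.72, -11.17])
```

{"fn": "apply_moves", "kwargs": {
  "moves": [
    [[0,0,0],[0,0,-11.2],-1],
    [[0,0,0.63],[44.8,-39.7,-11.2],-1],
    [[0,0,0.63],[44.8,-39.7,-11.2],-1],
    [[0,0,0.63],[44.8,-39.7,-11.2],-1],
    [[0,0,0.63],[44.8,-39.7,-11.2],-1],
    [[0,0,0.63],[44.8,-39.7,-11.2],-1],
    [[0,0,0.63],[44.8,-39.7,-11.2],-1],
    [[0,0,0.63],[44.8,-39.7,-11.2],-1],
    [[0,0,0.63],[44.8,-39.7,-11.2],-1],
    [[0,0,0.63],[44.8,-39.7,-11.2],-1],
    [[0,0,0.63],[44.8,-39.7,-11.2],-1],
    [[0,0,0.63],[44.8,-39.7,-11.2],-1],
    [[0,0,0.63],[44.8,-39.7,-11.2],-1],
    [[0,0,0.63],[44.8,-39.7,-11.2],-1],
    [[0,0,0.63],[44.8,-39.7,-11.2],-1],
    [[0,0,0.63],[44.8,-39.7,-11.2],-1],
    [[0,0,0.63],[44.8,-39.7,-11.2],-1]
  ]
}}

```text
time: 2.8
tool_pos: [0.4997, -0.0514, 0.3601]
tool_rot: [0.0, 0.991, -0.13, -0.0]
contact_force: [-0.0, -0.1, -0.2]
gripper_width: 0.999
grasp_force: 0.0
```

Run:
```python
from h import *
a=grab('wrist','w1.png'); print(manip.state()['tool_pos'],manip.state()['joint_pos'],'cam',c2w(a,[0,0,0]))
for l in 'mixer bay_centre bay_mouth tray gate_hinge gate_handle vial_0'.split():
    print(l,[(round(d['score'],2),c2w(a,d['location']).round(3).tolist()) for d in manip.spot_point(a,l)[:5]])
```

```text
[ 0.49972264 -0.05142145  0.36011676] [-2.50671420e-01 -2.85143515e-01  1.74009994e+00 -2.14398354e-04
  1.68690158e+00  1.58166770e+00] cam [ 0.57566719 -0.07343705  0.48516218]
mixer [(0.78, [0.602, -0.056, -0.0])]
bay_centre [(0.88, [0.659, -0.074, 0.063])]
bay_mouth [(0.65, [0.621, -0.063, 0.065]), (0.23, [0.529, 0.011, 0.069])]
tray [(0.93, [0.311, 0.139, -0.003]), (0.68, [0.534, -0.038, 0.064]), (0.6, [0.496, -0.544, 0.001])]
gate_hinge [(0.62, [0.639, 0.05, 0.079])]
gate_handle [(0.88, [0.548, 0.168, 0.114])]
vial_0 [(0.78, [0.536, -0.087, 0.065]), (0.78, [0.558, -0.009, 0.067]), (0.66, [0.491, -0.082, 0.066]), (0.54, [0.53, 0.011, 0.07])]
```

View pics/w1.png

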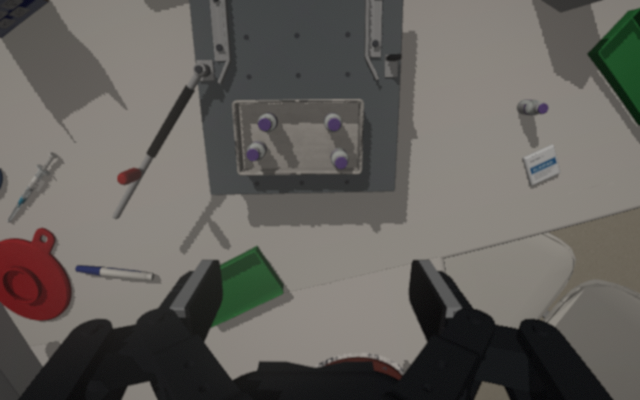

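The wrist view shows the tray rim between about (234,100) and (362,176), with four purple caps. The guides are at columns 220 and 378, the hinge is at (205,68), and the red handle is at (130,175). I'm enlarging this area to confirm the tray and pick its corners.

Run:
```python
import cv2
i=cv2.imread('pics/w1.png')[0:200,185:415]; cv2.imwrite('pics/w1c.png',cv2.resize(i,None,fx=3,fy=3,interpolation=2)[:600])
```

```text
(no output)
```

View pics/w1c.png

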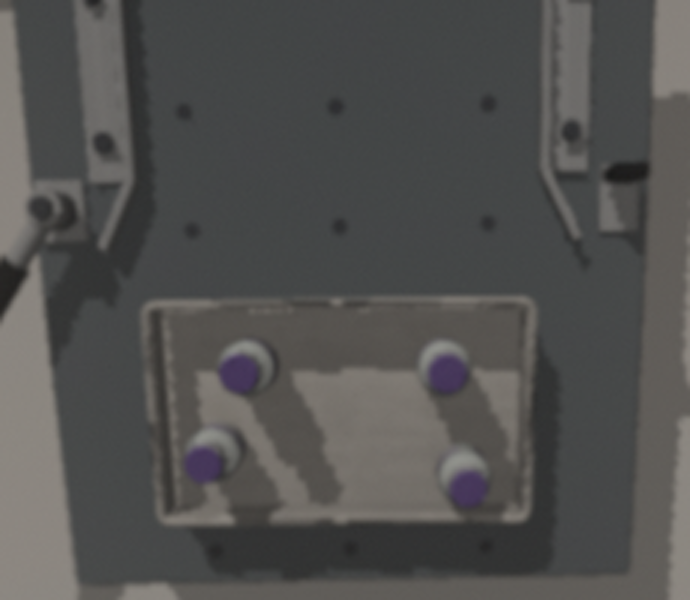

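```bash
cat >> h.py <<'E'
def fit(P,M):
    """planar rigid fit: world xy P = Rot(yaw) M + t"""
    P=np.array(P)[:,:2];M=np.array(M,float)[:,:2];a=M-M.mean(0);b=P-P.mean(0)
    y=np.arctan2((a[:,0]*b[:,1]-a[:,1]*b[:,0]).sum(),(a*b).sum());c,s=np.cos(y),np.sin(y);Q=np.array([[c,-s],[s,c]])
    t=P.mean(0)-Q@M.mean(0);return y,t,(P-(M@Q.T+t))*1000
E
python3 - <<'E'
from h import *
p=manip.grab_frame('wrist')
f=lambda L,z:px2w(p,np.array(L)/3.+[185,0],z)
m=np.r_[f([(76,582),(632,572)],.064),f([(133,180),(543,170)],.074)]
M=np.array([(-.150,.125),(-.150,-.125),(.019,.0795),(.019,-.0795)])
y,t,r=fit(m,M);print('mixer',y,t,r.round(1).tolist())
# networks: hinge, bay_centre, mouth
net=[(.638,.050),(.660,-.071),(.6205,-.063),(.602,-.0545)];NM=[(.009,.1125),(.061,0),(.019,0),(0,0)]
y2,t2,r2=fit(net,NM);print('net',y2,t2,r2.round(1).tolist())
y3,t3,r3=fit(np.r_[m[:,:2],net],np.r_[M,NM]);print('all',y3,t3,r3.round(1).tolist())
c=f([(142,301),(536,298),(528,521),(162,523)],.089)
T=[(.045,.0775),(.045,-.0775),(-.045,-.0775),(-.045,.0775)]
yt,tt,rt=fit(c,T);print('tray',yt,tt,rt.round(1).tolist())
c3,s3=np.cos(y3),np.sin(y3);d=tt-t3
print('tray in mixer',[c3*d[0]+s3*d[1],-s3*d[0]+c3*d[1]],yt-y3)
h=np.array([.547,.167])-t3;hm=np.array([c3*h[0]+s3*h[1],-s3*h[0]+c3*h[1]])-[.009,.1125];print('gate a',np.arctan2(-hm[0],-hm[1]),np.hypot(*hm))
E
```

```text
mixer -0.23850174005694133 [ 0.60190951 -0.05815762] [[1.0, -0.4], [0.5, -0.4], [-0.5, 1.1], [-1.0, -0.3]]
net -0.2512239978810818 [ 0.60158187 -0.056336  ] [[-0.3, -0.4], [-0.7, 0.5], [0.5, -1.9], [0.4, 1.8]]
all -0.23729683345811522 [ 0.60190756 -0.05740617] [[1.2, -1.0], [0.4, -0.9], [-0.4, 0.3], [-1.1, -1.0], [0.9, 0.2], [-1.2, 0.7], [0.1, -1.1], [0.1, 2.9]]
tray -0.2520105564337532 [ 0.53089503 -0.0399313 ] [[-0.5, -0.5], [-0.4, 1.3], [0.7, 1.2], [0.2, -2.0]]
tray in mixer [np.float64(-0.07313046747880535), np.float64(0.0002918235425804494)] -0.014713722975637972
gate a 2.248775975218399 0.14781107349627207
```

```bash
cat >> h.py <<'E'
Y=-0.238; T0=np.array([.6019,-.0576])
def mw(x,y,z=.064): c,s=np.cos(Y),np.sin(Y); return [T0[0]+c*x-s*y,T0[1]+s*x+c*y,z]
def wm(P): d=np.array(P)[:2]-T0; c,s=np.cos(Y),np.sin(Y); return (c*d[0]+s*d[1],-s*d[0]+c*d[1])
E
python3 - <<'E'
from h import *
p=manip.grab_frame('wrist');s=manip.state();w,x,y,z=s['tool_rot'];Rc=R.from_quat([x,y,z,w])
for tz in (.017,.004):
  for fx in(.011,-.011): print(tz,fx,w2px(p,Rc.apply([[fx,-.0425,tz],[fx,.0425,tz]])+s['tool_pos']).round(0).tolist())
print(go(mw(-.146,0,.12),Y),go(mw(-.146,0,.085),Y))
E
```

```text
0.017 0.011 [[223.0, 242.0], [400.0, 242.0]]
0.017 -0.011 [[227.0, 282.0], [397.0, 282.0]]
0.004 0.011 [[215.0, 255.0], [407.0, 255.0]]
0.004 -0.011 [[220.0, 297.0], [403.0, 297.0]]
([-0.0, -0.0, -0.021], [-4.57, -1.59, 24.03]) ([-0.0, -0.0, -0.021], [-4.57, -1.59, 27.53])
```

The open fingertips appear at about (217,260) and (413,260), which puts them roughly 4 mm ahead of the TCP. I'll descend in front of the tray to TCP z = 0.077.

{"fn": "apply_moves", "kwargs": {
  "moves": [
    [[0,0,-0.021],[-4.6,-1.6,5],-1],
    [[0,0,-0.021],[-4.6,-1.6,10],-1],
    [[0,0,-0.021],[-4.6,-1.6,15],-1],
    [[0,0,-0.021],[-4.6,-1.6,20],-1],
    [[0,0,-0.021],[-4.6,-1.6,24],-1],
    [[0,0,-0.021],[-4.6,-1.6,26],-1],
    [[0,0,-0.021],[-4.6,-1.6,27.5],-1],
    [[0,0,-0.021],[-4.6,-1.6,28.3],-1],
    [[0,0,-0.021],[-4.6,-1.6,28.3],-1],
    [[0,0,-0.021],[-4.6,-1.6,28.3],-1]
  ]
}}

```text
time: 4.3
tool_pos: [0.4606, -0.023, 0.0784]
tool_rot: [0.0, 0.993, -0.119, 0.001]
contact_force: [0.1, 0.6, 0.2]
gripper_width: 0.998
grasp_force: 0.0
```

Run:
```python
from h import *
p=grab('wrist','w2.png');s=manip.state();print(s['tool_pos'],wm(s['tool_pos']),s['contact_force'])
print(w2px(p,[mw(-.118,.0775,.089),mw(-.118,-.0775,.089),mw(.104,0,.08),mw(.019,.0795,.074),mw(.019,-.0795,.074)]).round(0).tolist())
```

```text
[ 0.4609173  -0.02313056  0.07878005] (np.float64(-0.14513510075346683), np.float64(0.00025978490486893574)) [-0.26408191  0.25595536  0.25853521]
[[113.0, 233.0], [510.0, 234.0], [313.0, -183.0], [82.0, -151.0], [541.0, -152.0]]
```

View pics/w2.png

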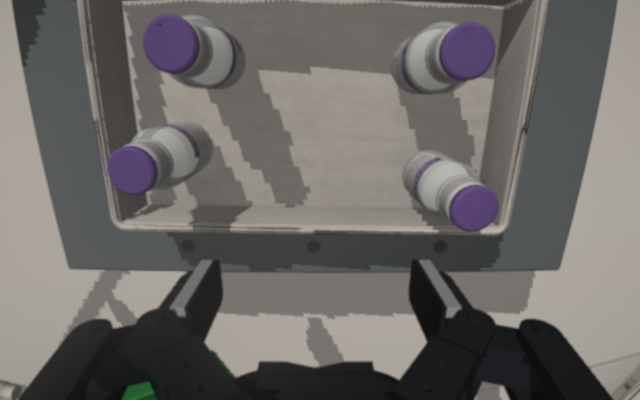

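The tray is centred ahead of the fingers, with its front edge running from (120,231) to (500,235). I'm starting the gentle push.

{"fn": "apply_moves", "kwargs": {
  "moves": [
    [[0,0,0],[0.4,0,0],-1],
    [[0,0,0],[0.8,0,0],-1],
    [[0,0,0],[1.1,0,0],-1],
    [[0,0,0],[1.3,0,0],-1],
    [[0,0,0],[1.5,0,0],-1],
    [[0,0,0],[1.7,0,0],-1],
    [[0,0,0],[1.9,0,0],-1],
    [[0,0,0],[2.1,0,0],-1],
    [[0,0,0],[2.3,0,0],-1],
    [[0,0,0],[2.6,0,0],-1],
    [[0,0,0],[2.9,0,0],-1],
    [[0,0,0],[3.3,0,0],-1],
    [[0,0,0],[3.7,0,0],-1],
    [[0,0,0],[4.1,0,0],-1],
    [[0,0,0],[4.5,0,0],-1],
    [[0,0,0],[4.9,0,0],-1],
    [[0,0,0],[5.3,0,0],-1],
    [[0,0,0],[5.6,0,0],-1],
    [[0,0,0],[5.8,0,0],-1],
    [[0,0,0],[6.0,0,0],-1]
  ]
}}

```text
time: 6.35
tool_pos: [0.5182, -0.0371, 0.0773]
tool_rot: [-0.0, 0.993, -0.119, -0.0]
contact_force: [-1.4, 0.9, 1.2]
gripper_width: 0.999
grasp_force: 0.7
```

Run:
```python
from h import *
p=grab('wrist','w3.png');s=manip.state();print(s['tool_pos'],wm(s['tool_pos']),s['contact_force'])
x=wm(s['tool_pos'])[0]+.011
print(w2px(p,[mw(x,.0775,.089),mw(x,-.0775,.089),mw(.019,.0795,.074),mw(.019,-.0795,.074),mw(-.007,.0935,.074),mw(-.007,-.0935,.074)]).round(0).tolist())
```

```text
[ 0.51854105 -0.03716119  0.07743912] (np.float64(-0.08582782356582924), np.float64(0.00021001039722008327)) [-0.78502633  0.0657039  -0.99182714]
[[120.0, 271.0], [504.0, 272.0], [95.0, 23.0], [528.0, 23.0], [72.0, 97.0], [552.0, 96.0]]
```

View pics/w3.png

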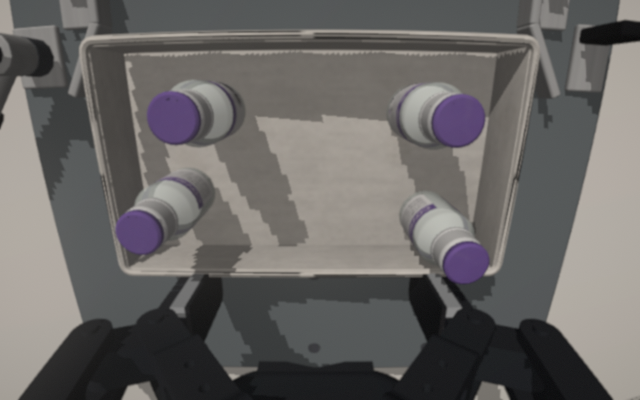

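The tray is squarely on both fingers. Its front rim is level at row 272 and it is centred between the flares at (72,95) and (555,95), so I'm pushing on.

{"fn": "apply_moves", "kwargs": {
  "moves": [
    [[0,0,0],[0.2,0,0],-1],
    [[0,0,0],[0.4,0,0],-1],
    [[0,0,0],[0.7,0,0],-1],
    [[0,0,0],[1.0,0,0],-1],
    [[0,0,0],[1.4,0,0],-1],
    [[0,0,0],[1.8,0,0],-1],
    [[0,0,0],[2.2,0,0],-1],
    [[0,0,0],[2.6,0,0],-1],
    [[0,0,0],[3.0,0,0],-1],
    [[0,0,0],[3.4,0,0],-1],
    [[0,0,0],[3.8,0,0],-1],
    [[0,0,0],[4.2,0,0],-1],
    [[0,0,0],[4.6,0,0],-1],
    [[0,0,0],[5.0,0,0],-1],
    [[0,0,0],[5.4,0,0],-1],
    [[0,0,0],[5.8,0,0],-1],
    [[0,0,0],[6.2,0,0],-1],
    [[0,0,0],[6.5,0,0],-1],
    [[0,0,0],[6.8,0,0],-1],
    [[0,0,0],[7.0,0,0],-1]
  ]
}}

```text
time: 8.4
tool_pos: [0.5864, -0.0536, 0.0773]
tool_rot: [0.0, 0.993, -0.119, 0.0]
contact_force: [-3.3, 1.2, 2.0]
gripper_width: 0.997
grasp_force: 1.6
```

Run:
```python
from h import *
p=grab('wrist','w4.png');s=manip.state();print(s['tool_pos'],wm(s['tool_pos']),s['contact_force'])
x=wm(s['tool_pos'])[0]+.011
print(w2px(p,[mw(x,.0775,.089),mw(x,-.0775,.089),mw(.019,.0795,.074),mw(.019,-.0795,.074),mw(.104,.0795,.074),mw(.104,0,.082)]).round(0).tolist())
```

```text
[ 0.58669024 -0.05371231  0.07726216] (np.float64(-0.0156975839214489), np.float64(0.00019225995112635234)) [-0.481735    0.27890025  1.00373329]
[[119.0, 271.0], [504.0, 272.0], [124.0, 204.0], [500.0, 204.0], [89.0, -21.0], [311.0, -38.0]]
```

View pics/w4.png

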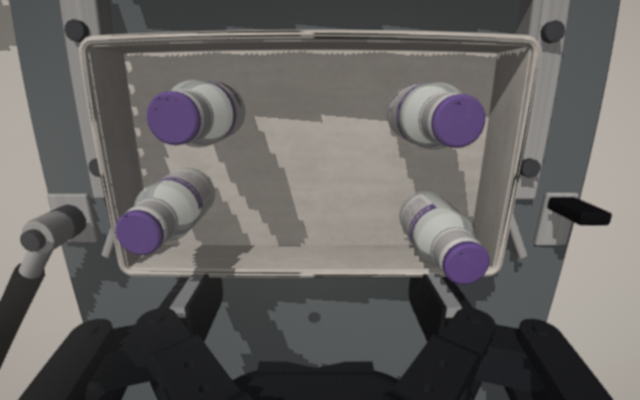

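The tray is square and well inside the guides, with all vials standing. Now the last ~2 cm, slowly onto the buffers.

{"fn": "apply_moves", "kwargs": {
  "moves": [
    [[0,0,0],[0.2,0,0],-1],
    [[0,0,0],[0.4,0,0],-1],
    [[0,0,0],[0.6,0,0],-1],
    [[0,0,0],[0.8,0,0],-1],
    [[0,0,0],[1.0,0,0],-1],
    [[0,0,0],[1.2,0,0],-1],
    [[0,0,0],[1.4,0,0],-1],
    [[0,0,0],[1.6,0,0],-1],
    [[0,0,0],[1.7,0,0],-1],
    [[0,0,0],[1.8,0,0],-1],
    [[0,0,0],[1.85,0,0],-1],
    [[0,0,0],[1.9,0,0],-1],
    [[0,0,0],[1.95,0,0],-1],
    [[0,0,0],[2.0,0,0],-1],
    [[0,0,0],[2.0,0,0],-1],
    [[0,0,0],[2.0,0,0],-1]
  ]
}}

```text
time: 10.05
tool_pos: [0.6057, -0.0583, 0.0774]
tool_rot: [0.0, 0.993, -0.119, 0.0]
contact_force: [-1.0, -0.3, -0.5]
gripper_width: 1.002
grasp_force: 0.3
```

{"fn": "apply_moves", "kwargs": {
  "moves": [
    [[0,0,0],[0.05,0,0],-1],
    [[0,0,0],[0.1,0,0],-1],
    [[0,0,0],[0.15,0,0],-1],
    [[0,0,0],[0.2,0,0],-1],
    [[0,0,0],[0.2,0,0],-1],
    [[0,0,0],[0.2,0,0],-1]
  ]
}}

```text
time: 10.65
tool_pos: [0.6077, -0.0588, 0.0774]
tool_rot: [0.0, 0.993, -0.119, 0.0]
contact_force: [-1.2, -0.2, 0.1]
gripper_width: 1.004
grasp_force: 0.5
```

{"fn": "apply_moves", "kwargs": {
  "moves": [
    [[0,0,0],[0.05,0,0],-1],
    [[0,0,0],[0.1,0,0],-1],
    [[0,0,0],[0.15,0,0],-1],
    [[0,0,0],[0.2,0,0],-1],
    [[0,0,0],[0.2,0,0],-1]
  ]
}}

```text
time: 11.15
tool_pos: [0.6087, -0.059, 0.0774]
tool_rot: [-0.0, 0.993, -0.119, -0.001]
contact_force: [-5.3, 2.0, 4.0]
gripper_width: 1.0
grasp_force: 2.9
```

Run:
```python
from h import *
p=grab('wrist','w5.png');s=manip.state();print(s['tool_pos'],wm(s['tool_pos']),s['contact_force'])
```

```text
[ 0.60875522 -0.05903473  0.07738125] (np.float64(0.00700023348213264), np.float64(0.00022190071835491497)) [-6.09396987  1.90685048  4.74560505]
```

View pics/w5.png

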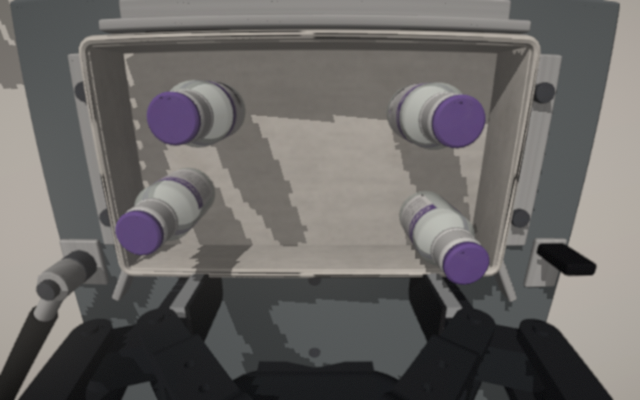

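The tray has reached the buffers: the force rose to 6 N at mixer x = 7 mm, as predicted, and the rim is parallel to the stop (row 38 at both ends). I'll nudge it slightly to seat it, then back off and rise.

{"fn": "apply_moves", "kwargs": {
  "moves": [
    [[0,0,0],[0.05,0,0],-1],
    [[0,0,0],[0.08,0,0],-1],
    [[0,0,0],[0.08,0,0],-1]
  ]
}}

```text
time: 11.5
tool_pos: [0.6088, -0.059, 0.0774]
tool_rot: [-0.0, 0.993, -0.119, -0.002]
contact_force: [-10.0, 1.9, 6.2]
gripper_width: 0.998
grasp_force: 4.5
```

{"fn": "apply_moves", "kwargs": {
  "moves": [
    [[0,0,0],[-0.1,0,0],-1],
    [[0,0,0],[-0.3,0,0],-1],
    [[0,0,0],[-0.8,0,0],-1],
    [[0,0,0],[-2,0,0],-1],
    [[0,0,0],[-4,0,0],-1],
    [[0,0,0],[-5,0,-3],-1],
    [[0,0,0],[-5,0,-8],-1],
    [[0,0,0],[-5,0,-12],-1],
    [[0,0,0],[-5,0,-15],1],
    [[0,0,0],[-5,0,-15],1],
    [[0,0,0],[-5,0,-15],1]
  ]
}}

```text
time: 12.6
tool_pos: [0.5615, -0.0475, 0.228]
tool_rot: [0.0, 0.993, -0.119, 0.001]
contact_force: [0.6, -0.3, -1.1]
gripper_width: 0.518
grasp_force: 0.0
```

```bash
cat > g.py <<'E'
from h import *
def push(a,d,z=.115):
    x=.009-.15*np.sin(a)-d*np.cos(a); y=.1125-.15*np.cos(a)+d*np.sin(a)
    return mw(x,y,z), Y+np.pi-a
E
python3 - <<'E'
from g import *
p=grab('wrist','w6.png');s=manip.state();print(s['tool_pos'],wm(s['tool_pos']),s['contact_force'])
for l in ('gate_handle','gate_hinge','tray'):
  for d in manip.spot_point(p,l)[:3]: print(l,round(d['score'],2),c2w(p,d['location']).round(4),np.round(wm(c2w(p,d['location'])),4))
P,y=push(2.25,.036,.228);print(P,np.hypot(*P[:2]),go(P,y)); print(go(*push(2.25,.036)))
print(w2px(p,[mw(.061+x,yy,.089) for x in(-.045,.045) for yy in(-.0775,.0775)]).round(0).tolist())
E
```

```text
[ 0.56079531 -0.04741095  0.22626035] (np.float64(-0.04234817173059943), np.float64(0.00021101158221347067)) [ 0.57496019 -0.31784965 -0.88368683]
gate_handle 0.58 [0.5438 0.1652 0.1109] [-0.109   0.2029]
gate_handle 0.26 [ 0.627  -0.1143  0.066 ] [ 0.0378 -0.0492]
gate_hinge 0.62 [0.6397 0.0536 0.0804] [0.0105 0.117 ]
tray 0.68 [ 0.6617 -0.0731  0.0632] [ 0.0618 -0.001 ]
[np.float64(0.5745434217915424), np.float64(0.19058214916938748), 0.228] 0.6053277617175317 ([-0.002, 0.004, -0.892], [-4.25, -23.46, -0.29])
([-0.002, 0.004, -0.892], [-4.21, -23.46, 11.01])
[[411.0, 122.0], [216.0, 122.0], [420.0, -3.0], [207.0, -3.0]]
```

View pics/w6.png

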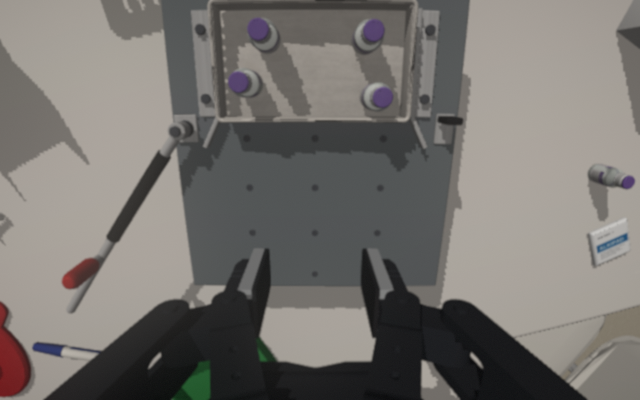

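The tray is home: its front corners are at (217,121) and (412,121), against (216,122) and (411,122) predicted, and the vials are standing. The gate is open by about 2.24 rad with its handle at (80,272). I'm moving the closed fingers behind the handle.

{"fn": "apply_moves", "kwargs": {
  "moves": [
    [[0,0,-0.14],[-0.7,-4,0],1],
    [[0,0,-0.28],[-1.4,-8,0],1],
    [[0,0,-0.42],[-2.1,-12,0],1],
    [[0,0,-0.56],[-2.8,-16,0],1],
    [[0,0,-0.7],[-3.5,-20,0],1],
    [[0,0,-0.84],[-4.1,-23.5,0],1],
    [[0,0,-0.89],[-4.1,-23.5,0],1],
    [[0,0,-0.89],[-4.1,-23.5,0],1],
    [[0,0,-0.89],[-4.1,-23.5,4],1],
    [[0,0,-0.89],[-4.1,-23.5,8],1],
    [[0,0,-0.89],[-4.1,-23.5,10],1],
    [[0,0,-0.89],[-4.1,-23.5,11.2],1],
    [[0,0,-0.89],[-4.1,-23.5,11.2],1],
    [[0,0,-0.89],[-4.1,-23.5,11.2],1]
  ]
}}

```text
time: 14.2
tool_pos: [0.5779, 0.1902, 0.1162]
tool_rot: [0.0, 0.948, 0.32, 0.001]
contact_force: [-0.1, -1.0, 1.0]
gripper_width: 0.002
grasp_force: 0.0
```

Run:
```python
from g import *
s=manip.state();print(s['tool_pos'],s['contact_force'],s['gripper_width'])
for a in (2.25,)+tuple(np.arange(2.2,.25,-.1)): P,y=push(a,.019,.115);r,t=go(P,y);print(round(a,2),r[2],np.round(t,1).tolist())
p=grab('top','t2.png');cv2.imwrite('pics/t2c.png',cv2.resize(p['image'][110:260,200:400,::-1],None,fx=3,fy=3))
```

```text
[0.57794339 0.19015698 0.11622281] [-0.07176152 -1.01058573  1.01633817] 0.0018726203621321205
2.25 -0.003 [-1.9, -0.2, 0.1]
2.2 -0.053 [-2.7, -0.3, 0.1]
2.1 -0.153 [-4.2, -0.3, 0.1]
2.0 -0.253 [-5.7, -0.2, 0.1]
1.9 -0.353 [-7.2, 0.0, 0.1]
1.8 -0.453 [-8.7, 0.4, 0.1]
1.7 -0.553 [-10.1, 1.0, 0.1]
1.6 -0.653 [-11.4, 1.7, 0.1]
1.5 -0.753 [-12.7, 2.5, 0.1]
1.4 -0.853 [-13.8, 3.5, 0.1]
1.3 -0.953 [-14.9, 4.5, 0.1]
1.2 -1.053 [-15.9, 5.7, 0.1]
1.1 -1.153 [-16.7, 6.9, 0.1]
1.0 -1.253 [-17.5, 8.3, 0.1]
0.9 -1.353 [-18.0, 9.7, 0.1]
0.8 -1.453 [-18.5, 11.1, 0.1]
0.7 -1.553 [-18.8, 12.6, 0.1]
0.6 -1.653 [-18.9, 14.1, 0.1]
0.5 -1.753 [-18.9, 15.6, 0.1]
0.4 -1.853 [-18.7, 17.1, 0.1]
0.3 -1.953 [-18.4, 18.6, 0.1]
```

View pics/t2c.png

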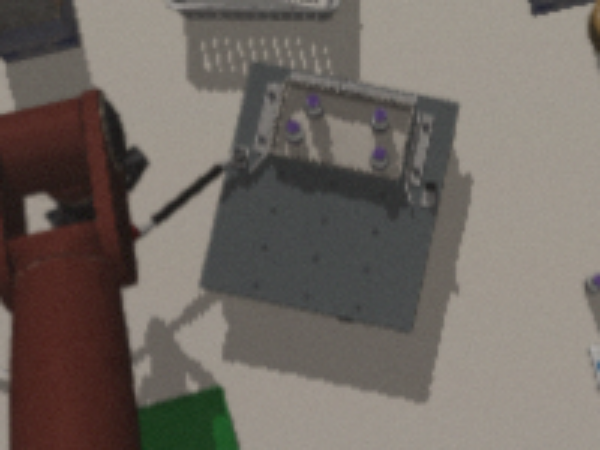

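I've used all ten views. The top view shows the fingers behind the handle and the tray home, so I'm pushing the gate round.

{"fn": "apply_moves", "kwargs": {
  "moves": [
    [[0,0,0],[-0.8,-0.1,0.1],1],
    [[0,0,0],[-1.4,-0.2,0.1],1],
    [[0,0,0],[-1.9,-0.2,0.1],1],
    [[0,0,-0.05],[-2.7,-0.3,0.1],1],
    [[0,0,-0.1],[-3.5,-0.3,0.1],1],
    [[0,0,-0.15],[-4.2,-0.3,0.1],1],
    [[0,0,-0.25],[-5.7,-0.2,0.1],1],
    [[0,0,-0.35],[-7.2,0,0.1],1],
    [[0,0,-0.45],[-8.7,0.4,0.1],1],
    [[0,0,-0.55],[-10.1,1.0,0.1],1],
    [[0,0,-0.65],[-11.4,1.7,0.1],1],
    [[0,0,-0.75],[-12.7,2.5,0.1],1],
    [[0,0,-0.85],[-13.8,3.5,0.1],1],
    [[0,0,-0.95],[-14.9,4.5,0.1],1],
    [[0,0,-1.05],[-15.9,5.7,0.1],1],
    [[0,0,-1.15],[-16.7,6.9,0.1],1],
    [[0,0,-1.2],[-17.1,7.6,0.1],1],
    [[0,0,-1.25],[-17.5,8.3,0.1],1]
  ]
}}

```text
time: 16.05
tool_pos: [0.4882, 0.0178, 0.1146]
tool_rot: [0.0, 0.58, 0.814, 0.0]
contact_force: [-1.0, 0.9, -0.0]
gripper_width: 0.0
grasp_force: 0.2
```

```bash
cat > chk.py <<'E'
from g import *
s=manip.state();print(s['time'],s['tool_pos'],np.round(wm(s['tool_pos']),4),s['contact_force'])
for c in('wrist','top','scene'):
  p=grab(c)
  for l in ('gate_handle','tray'):
    for d in manip.spot_point(p,l)[:2]:
      X=c2w(p,d['location']);m=np.array(wm(X));h=m-[.009,.1125];print(c,l,round(d['score'],2),m.round(4),X[2].round(3),'a',np.arctan2(-h[0],-h[1]).round(3),'r',np.hypot(*h).round(3))
E
python3 - <<'E'
exec(open('chk.py').read())
for a in (1,.9,.8,.7,.6,.5,.4,.3,.25,.2,.15,.1,.05,0,-.02): P,y=push(a,.019,.115);r,t=go(P,y);print(round(a,2),r[2],np.round(t,2).tolist())
E
```

```text
16.05 [0.48822811 0.01776361 0.11460264] [-0.1282  0.0464] [-0.9695965   0.85518205 -0.04106029]
top tray 0.77 [ 0.0131 -0.4949] 0.001 a -0.007 r 0.607
top tray 0.72 [ 0.0584 -0.0004] 0.065 a -0.413 r 0.123
scene gate_handle 0.72 [-0.1152  0.0293] 0.113 a 0.98 r 0.149
scene tray 0.85 [-0.3313  0.1314] -0.001 a 1.626 r 0.341
scene tray 0.67 [0.061 0.005] 0.063 a -0.451 r 0.119
1 -0.002 [-0.03, 0.08, -0.07]
0.9 -0.102 [-1.54, -0.04, -0.07]
0.8 -0.202 [-3.05, 0.0, -0.07]
0.7 -0.302 [-4.55, 0.19, -0.07]
0.6 -0.402 [-6.02, 0.53, -0.07]
0.5 -0.502 [-7.45, 1.01, -0.07]
0.4 -0.602 [-8.83, 1.64, -0.07]
0.3 -0.702 [-10.14, 2.39, -0.07]
0.25 -0.752 [-10.76, 2.82, -0.07]
0.2 -0.802 [-11.36, 3.28, -0.07]
0.15 -0.852 [-11.94, 3.77, -0.07]
0.1 -0.902 [-12.49, 4.28, -0.07]
0.05 -0.952 [-13.02, 4.83, -0.07]
0 -1.002 [-13.52, 5.39, -0.07]
-0.02 -1.022 [-13.71, 5.63, -0.07]
```

The handle is following (a ≈ 0.98). I'm continuing to about 0.1 and slowing down.

{"fn": "apply_moves", "kwargs": {
  "moves": [
    [[0,0,-0.05],[-0.8,0,0],1],
    [[0,0,-0.1],[-1.5,0,0],1],
    [[0,0,-0.2],[-3.05,0,0],1],
    [[0,0,-0.3],[-4.55,0.2,0],1],
    [[0,0,-0.4],[-6.0,0.55,0],1],
    [[0,0,-0.5],[-7.45,1.0,0],1],
    [[0,0,-0.6],[-8.85,1.65,0],1],
    [[0,0,-0.7],[-10.15,2.4,0],1],
    [[0,0,-0.75],[-10.75,2.8,0],1],
    [[0,0,-0.8],[-11.35,3.3,0],1],
    [[0,0,-0.85],[-11.95,3.75,0],1],
    [[0,0,-0.875],[-12.2,4.0,0],1],
    [[0,0,-0.9],[-12.5,4.3,0],1],
    [[0,0,-0.925],[-12.75,4.55,0],1],
    [[0,0,-0.95],[-13.0,4.8,0],1],
    [[0,0,-0.95],[-13.0,4.8,0],1]
  ]
}}

```text
time: 18.1
tool_pos: [0.5765, -0.0891, 0.1144]
tool_rot: [0.0, 0.144, 0.99, 0.0]
contact_force: [0.7, -0.4, 0.0]
gripper_width: 0.005
grasp_force: 0.0
```

Run:
```python
exec(open('chk.py').read())
for a in (.05,.03,.02,.01,0,-.01,-.02,-.03): P,y=push(a,.019,.115);r,t=go(P,y);print(round(a,2),r[2],np.round(t,2).tolist())
```

```text
18.1 [ 0.57648073 -0.08912552  0.11438374] [-0.0173 -0.0366] [ 0.65804486 -0.39173536  0.03213382]
top tray 0.86 [ 0.0111 -0.4965] 0.0 a -0.003 r 0.609
top tray 0.81 [-0.331   0.1269] 0.006 a 1.613 r 0.34
scene tray 0.91 [-0.3338  0.1308] -0.004 a 1.624 r 0.343
scene tray 0.71 [-0.0028 -0.0038] -0.0 a 0.101 r 0.117
0.05 -0.002 [-0.02, 0.03, -0.06]
0.03 -0.022 [-0.32, -0.01, -0.06]
0.02 -0.032 [-0.47, -0.02, -0.06]
0.01 -0.042 [-0.62, -0.03, -0.06]
0 -0.052 [-0.77, -0.05, -0.06]
-0.01 -0.062 [-0.92, -0.06, -0.06]
-0.02 -0.072 [-1.07, -0.07, -0.06]
-0.03 -0.082 [-1.22, -0.07, -0.06]
```

{"fn": "apply_moves", "kwargs": {
  "moves": [
    [[0,0,-0.01],[-0.15,0,0],1],
    [[0,0,-0.02],[-0.3,0,0],1],
    [[0,0,-0.03],[-0.4,0,0],1],
    [[0,0,-0.035],[-0.5,0,0],1],
    [[0,0,-0.04],[-0.6,0,0],1],
    [[0,0,-0.045],[-0.7,0,0],1],
    [[0,0,-0.05],[-0.7,0,0],1]
  ]
}}

```text
time: 19.25
tool_pos: [0.583, -0.0911, 0.1143]
tool_rot: [0.0, 0.119, 0.993, 0.0]
contact_force: [-0.3, -0.5, 0.6]
gripper_width: -0.0
grasp_force: 0.0
```

{"fn": "apply_moves", "kwargs": {
  "moves": [
    [[0,0,0],[-0.1,0,0],1],
    [[0,0,0],[-0.2,0,0],1],
    [[0,0,0],[-0.2,0,0],1]
  ]
}}

```text
time: 19.55
tool_pos: [0.5836, -0.0912, 0.1142]
tool_rot: [-0.002, 0.12, 0.993, 0.0]
contact_force: [-5.5, 1.5, 3.7]
gripper_width: -0.002
grasp_force: 3.1
```

A firm stop at 5.7 N with the handle at mixer x = 9 mm, which means shut. One more slight press, then I retreat.

{"fn": "apply_moves", "kwargs": {
  "moves": [
    [[0,0,0],[-0.08,0,0],1],
    [[0,0,0],[-0.08,0,0],1]
  ]
}}

```text
time: 19.75
tool_pos: [0.5837, -0.0913, 0.1142]
tool_rot: [-0.003, 0.12, 0.993, 0.0]
contact_force: [-8.8, 1.9, 6.1]
gripper_width: 0.002
grasp_force: 4.6
```

{"fn": "apply_moves", "kwargs": {
  "moves": [
    [[0,0,0],[0.2,0,0],1],
    [[0,0,0],[0.6,0,0],1],
    [[0,0,0],[1.5,0,0],1],
    [[0,0,0],[4,0,0],1],
    [[0,0,0],[7,0,-3],1],
    [[0,0,0],[9,0,-8],1],
    [[0,0,0],[9,0,-13],1],
    [[0,0,0],[9,0,-18],1],
    [[0,0,0],[9,0,-20],1],
    [[0,0,0],[9,0,-20],1]
  ]
}}

```text
time: 20.75
tool_pos: [0.4996, -0.0708, 0.3202]
tool_rot: [0.005, 0.12, 0.993, -0.001]
contact_force: [0.1, 0.6, -0.6]
gripper_width: 0.001
grasp_force: 0.0
```

Run:
```python
exec(open('chk.py').read())
for c in('top','scene'):
  p=grab(c,'end_%s.png'%c)
  for l in('vial_0','tray','gate_handle'):
    print(c,l,[(round(d['score'],2),np.round(wm(c2w(p,d['location'])),3).tolist(),round(c2w(p,d['location'])[2],3)) for d in manip.spot_point(p,l)])
```

```text
20.75 [ 0.49963963 -0.07078128  0.32024055] [-0.0963 -0.0369] [ 0.14662292  0.64855774 -0.63577151]
wrist gate_handle 0.81 [ 0.0087 -0.0394] 0.111 a 0.002 r 0.152
wrist tray 0.84 [ 0.006  -0.4938] -0.002 a 0.005 r 0.606
top tray 0.97 [0.0616 0.0019] 0.067 a -0.444 r 0.122
top tray 0.81 [ 0.014  -0.4971] 0.002 a -0.008 r 0.61
scene gate_handle 0.65 [ 0.0102 -0.038 ] 0.11 a -0.008 r 0.151
scene tray 0.78 [-0.3352  0.1291] -0.004 a 1.619 r 0.345
scene tray 0.75 [0.062  0.0025] 0.06 a -0.449 r 0.122
top vial_0 [(0.47, [0.079, -0.036], np.float64(0.068)), (0.38, [0.079, 0.04], np.float64(0.069))]
top tray [(0.68, [0.014, -0.495], np.float64(0.001)), (0.62, [0.059, 0.002], np.float64(0.069)), (0.55, [-0.33, 0.131], np.float64(0.006))]
top gate_handle []
scene vial_0 [(0.57, [0.045, 0.051], np.float64(0.069)), (0.57, [0.077, 0.04], np.float64(0.067))]
scene tray [(0.82, [0.009, -0.493], np.float64(-0.002)), (0.81, [0.058, 0.001], np.float64(0.059)), (0.74, [-0.33, 0.128], np.float64(-0.0)), (0.52, [-0.303, 0.333], np.float64(0.0))]
scene gate_handle [(0.43, [0.008, -0.04], np.float64(0.112))]
```

```bash
python3 -c "
from plant import manip
print(manip.job_done())"
```

```text
the job is handed in; nothing more can be done
None
```

The job is handed in at about 21 s: the tray is square and fully home against the rear stop and the gate is fully shut; all four vials were standing when last seen before the gate was closed, and the final check detected three of them.

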